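Stow the lighter, then uncap a gas cylinder of unknown thread

ROBOT

A 6-joint arm with a two-finger parallel gripper is mounted at the origin on a cart in front of the work surface, level with it; the furniture and walls round the work are solid. World frame = base frame: x ahead of the robot, y to its left, z up, the work surface at z = 0. Lengths are in m, angles in rad, forces in N, time in s.
With the tool pointing down it reaches from about 0.325 to 0.9 m from the base axis. Payload 6.1 kg.
Tool frame: the origin (TCP) lies where the fingers leave the gripper's body, on its centre line; the fingertips stand 70 mm ahead of it and the grasp point (between the pads) lies 51 mm ahead of it (manip.finger_overhang is the distance from the TCP to the fingertips, in m); z points along the fingers, y is the line along which they close (so a half turn about z gives the same grasp; the last joint's range is limited). The gripper opens to 87 mm and grips with 3 to 60 N. Pads are 19 mm wide; open, the fingers measure 117 mm over their backs; the gripper's body (75 mm by 190 mm) begins 51 mm behind the grasp point.
Start: joints at [1.109, 0.22, 1.526, -0, 1.395, -0.126], TCP at [0.206, 0.59, 0.292] pointing down, gripper open.
Joint ranges: [-2.98, 2.98], [-0.91, 2.08], [0.09, 2.57], [-1.24, 4.39], [0.2, 2.65], [-2.68, 2.68]. Speed limits (rad/s): [2.57, 2.57, 3.01, 3.14, 3.14, 3.14].

INTERFACE

Orientations are given as a unit quaternion [x, y, z, w].
In Python, from bench import manip gives the robot as it stands.
- The arm moves only by the shell command python3 -m crank 'ROWS'. ROWS is JSON, a list of rows, each a list of 3 entries, a list of its own where there are three numbers: the shift along the tool's x, y, z normalised to -1 to 1, where 1 is 25 mm, then the turn about the tool's z normalised to -1 to 1, where 1 is 0.12 rad, then the opening, from -1 (shut) to 1 (fully open). In form: [[[dx, dy, dz], roll, gripper], ...]. A call has 1 to 8 rows; each row shifts and turns the commanded pose from where the row before left it, along the tool's axes as they then stand; what a row does not reach is not made up. A row lasts 1/10 s, in which the tool goes at most 50 mm and 8.59 degrees, less where a joint would pass 70% of its speed; a pose out of reach is approached as far as the arm can. A call with a number of a shift or a turn outside -1 to 1 is refused whole. A call with a gripper value outside its range is refused whole. The fingers move at their own pace and stop on an object; the grip force is fixed at half the most. Time passes only in rows, so rows that do not move let the fingers close. It gives the time, the measured TCP pose, the force, the opening and the grip force at its end, in the units of the state.
- manip.read_state(): the state, without advancing time (a new reading comes with each control period).
- manip.grab_frame(name): name is "scene" or "top"; returns a dict with "img" (420x560x3 uint8, blue, green, red), "vfov" (degrees; the focal length in pixels is half the picture's height over the tangent of half this angle, whatever the lens; pixels are square), "cx", "cy" (the principal point, pixels), "D" ([k1, k2, p1, p2, k3] as OpenCV has them; the pictures are not rectified), "rvec" (rotation vector, rad) and "tvec" (3), from world to camera coordinates, as OpenCV has them. Camera axes: x right, y down, z forward; pixel columns grow to the right and rows downward; lengths in m; the calibration is good to about 2 mm. A picture is of the moment at which its call begins. There is no depth.
- manip.job_done(): hands the job in; it is judged then, once.
The state is a dict: "time": time; "q": joint angles; "joint_vel": joint speeds; "effort": joint torques, N m; "position": TCP position; "eef_rot": TCP orientation; "contact_force": force on the tool from outside, world axes, zero at the start; "wrist_torque": the same for the moment, N m; "width": finger opening in m; "gripper_force": force on a finger pad.
Only numpy, scipy, OpenCV 4.12 (cv2) and the standard library are available. Lean on these libraries where they do the work, as an engineer would, in place of code of your own. Each camera call takes 0.05 s, during which the arm holds its last target. There are 200 camera calls.

TASK

Before the gas cylinder is opened, put the long gas lighter flat into the partly open drawer of the low wooden drawer unit and let go of it. Then unscrew the flat-topped cap (not the domed one) from its cylinder: nobody knows whether its thread is ordinary or reverse, so feel gently one way and, if it will not go, the other, without wrenching the cylinder round in its rubber seat. Finish while still holding that cap in the gripper, upright, still and a good five centimetres above where it was; leave the domed cap on its cylinder and the other things on the worktop where they are.

Things in the scene. Friction and masses are not known exactly. Their poses are not given: they have to be found in the camera images.
- flat_cap: the cap to take off: black plastic, twelve-sided, FLAT top, 44 mm across flats, 32 mm tall, 60 g, hollow; origin: centre of its underside, 120 mm above the worktop when seated, z up. A short quick thread, ordinary (loosens anticlockwise seen from above) or reverse (clockwise), by chance. Turned the right way it goes lightly without rising and is free after 0.95 rad
- dome_cap: the cap to leave: the same black twelve-sided cap but with a dome on top, 48 mm tall in all, on the other cylinder. Origin: centre of its underside, 120 mm above the worktop
- rack: fixed dark steel plate 100 x 240 x 12 mm; origin: centre of its underside. The two cylinders stand on it in rubber seats, axes at own y = +65 and -65 mm; which cap is at which end varies. Cylinders: plain aluminium, 76 mm in diameter, shoulders narrowing from 86 mm above the worktop to a 20 mm neck at 110 mm
- cylinder_1 (a joint): turn of one of the two cylinders in its rubber seat (rad, 0 at the start, positive anticlockwise from above; either place). It sits still below about 0.8 N m (the free cap turns at under 0.3) and is wrenched round above that, as by a hard grip forced the wrong way; a cylinder must stay within 0.5 rad
- cylinder_2 (a joint): the same for the other cylinder
- lighter: long black gas lighter lying on the worktop, 269 x 25 x 16 mm, 85 g. Origin: underside, middle of its length; long axis = own y. Its body, 22 mm wide and 16 mm thick (middle at own x = +1 mm), runs from y = -134 to +13 mm, a 10 mm tube from there to +134 mm. Weight centred near y = -40 mm: grasp there across the width
- unit: fixed low drawer unit of light wood, 240 mm deep (x), 360 mm wide (y), 85 mm high; origin: centre of its underside; its front (own x = -120 mm) faces the robot
- unit_drawer0 (a joint): how far the drawer stands open (m), sliding towards own -x of the unit; it starts 0.13 to 0.15 m open and slides with light friction (1 N)
- drawer_floor (a point): centre of the drawer's inner floor, 22 mm above the worktop; moves with the drawer, axes as the unit's. Walls rise 41 mm above it, the front panel 51 mm. Inside 318 mm wide (y), x from -98 to +98 mm; open from above only from x = -98 mm back to (drawer opening - 118 mm), 0.11 to 0.13 m
- glass_dish: ribbed clear glass dish, 98 mm across, 48 mm tall; leave alone
- eraser: pink eraser 18 x 40 x 11 mm; leave alone
- battery: battery lying, 15 x 50 x 15 mm; leave alone
- tape: roll of tape lying, 96 mm across, 25 mm high; leave alone
- flat_cap_grip (a point): on the cap's axis 20 mm above its underside, a good height to grip. Any turn of 1.05 to 1.9 rad the right way frees the cap to be lifted straight up; a stop ends the turn at about 2 rad. The wrong way it meets a hard stop after 0.05 to 0.35 rad. Lifted before it is freed, it is held fast after 2 mm of play
There are look-alikes about, which are no part of the job. What is shaped like the flat_cap but purple or yellow is not meant.

How it is judged:
On the way, in this order (a step that is already met when the one before it is completed fails the run):
1. the lighter lies flat in the drawer, let go, while the flat-topped cap is still on its cylinder (x of lighter in the frame of drawer_floor between -0.1 and 0.1 m and y of lighter in the frame of drawer_floor between -0.16 and 0.16 m and z of lighter in the frame of drawer_floor between -0.01 and 0.02 m and angle between lighter's own y axis and vertical between 1.47 and 1.67 rad and contact force between the fingers and lighter below 0.1 N and distance of flat_cap from where it was at the start of the episode below 0.015 m), for 0.2 s.
2. the flat-topped cap is off, in the gripper, 3 cm or more above where it sat (height (world z) of flat_cap above 0.15 m and contact force between the fingers and flat_cap above 1 N), for 0.2 s.
At the end, for the whole second after the job is handed in: Flat-topped cap in the gripper (over 1 N), upright within 0.35 rad, slower than 0.03 m/s, underside 165 mm or more above the worktop (45 mm above its seat). Lighter level (within 0.1 rad) on the drawer's floor, not touched by the fingers. Domed cap within 15 mm of its start (x of lighter in the frame of drawer_floor between -0.1 and 0.1 m and y of lighter in the frame of drawer_floor between -0.16 and 0.16 m and z of lighter in the frame of drawer_floor between -0.01 and 0.02 m and angle between lighter's own y axis and vertical between 1.47 and 1.67 rad and contact force between the fingers and lighter below 0.1 N and distance of dome_cap from where it was at the start of the episode below 0.015 m and height (world z) of flat_cap above 0.165 m and contact force between the fingers and flat_cap above 1 N and angle between flat_cap's own z axis and vertical below 0.35 rad and linear speed of flat_cap below 0.03 m/s); the arm keeps its last pose, push and grip.
It fails at once if a cylinder is wrenched round in its seat by more than 0.5 rad (value of joint any of cylinder_1, cylinder_2 above 0.5 rad or value of joint any of cylinder_1, cylinder_2 below -0.5 rad).
It fails at once if the domed cap is displaced by more than 15 mm (distance of dome_cap from where it was at the start of the episode above 0.015 m).
It fails at once if the glass dish, eraser, battery or tape is moved more than 30 mm (distance of any of glass_dish, eraser, battery, tape from where it was at the start of the episode above 0.03 m).
It also fails if it takes over 61 s, if anything falls off the work surface, if the arm or the gripper's body presses on something with over 40 N, if the wrist force passes 120 N, or if a joint passes its speed limit or range.

## Working session

There is one attempt and no reset: what is moved stays moved. The work goes in short steps, Python scripts to look and compute and a shell command to move; the robot and the scene stay as the last step left them, time stands still between calls to the robot, and variables do not carry over. Pictures are saved under pics/ and viewed, at most 10 in all, crops included, and the job is handed in when it is done.

```bash
mkdir -p pics; ls
cat > h.py <<'E'
import numpy as np, cv2, json
from bench import manip
def cam(name,save=None):
    f=manip.grab_frame(name); img=np.array(f["img"]); h,w=img.shape[:2]
    fl=h/2/np.tan(np.radians(f["vfov"])/2)
    f["K"]=np.array([[fl,0,f["cx"]],[0,fl,f["cy"]],[0,0,1]]); f["Dm"]=np.array(f["D"],float)
    f["R"]=cv2.Rodrigues(np.array(f["rvec"],float))[0]; f["t"]=np.array(f["tvec"],float).ravel()
    if save: cv2.imwrite(save,img)
    f["img"]=img; return f
def ray(f,px):
    u=cv2.undistortPoints(np.array([[px]],float),f["K"],f["Dm"])[0,0]
    d=f["R"].T@np.array([u[0],u[1],1]); return -f["R"].T@f["t"], d/np.linalg.norm(d)
def at_z(f,px,z):
    o,d=ray(f,px); return o+d*(z-o[2])/d[2]
def tri(f1,p1,f2,p2):
    o1,d1=ray(f1,p1);o2,d2=ray(f2,p2)
    s=np.linalg.lstsq(np.c_[d1,-d2],o2-o1,rcond=None)[0]
    a=o1+s[0]*d1;b=o2+s[1]*d2; return (a+b)/2,np.linalg.norm(a-b)
def proj(f,P):
    return cv2.projectPoints(np.array(P,float).reshape(-1,3),np.array(f["rvec"],float),f["t"],f["K"],f["Dm"])[0].reshape(-1,2)
E
python3 - <<'E'
from h import *
import pickle
for n in("scene","top"):
    f=cam(n,f"pics/{n}0.png"); pickle.dump(f,open(n+"0.pkl","wb"))
    print(n,-f["R"].T@f["t"],f["K"][0,0])
print(manip.read_state())
E
```

```text
pics
scene [ 0.07531996 -0.70021517  1.04587607] 470.8649890656085
top [0.06305018 0.04544174 1.55523976] 544.2874171335394
{'time': 0.1, 'q': array([ 1.10888283e+00,  2.21182595e-01,  1.52748809e+00,  2.17217132e-05,
        1.39470055e+00, -1.26097981e-01]), 'joint_vel': array([-0.00095197, -0.00375636, -0.00184626, -0.00258801,  0.00104811,
        0.00076292]), 'effort': array([ 1.68518185e-03, -4.95939982e+01, -3.88521373e+01,  7.01284641e-02,
        5.14954620e-02, -8.34558875e-07]), 'position': array([0.2057639 , 0.58969808, 0.29122921]), 'eef_rot': array([ 1.67121719e-01,  9.85935870e-01, -8.48029422e-04, -2.67937275e-04]), 'contact_force': array([ 0.88162526, -0.20866442, -0.91087462]), 'wrist_torque': array([-0.01062274,  0.0269172 ,  0.04728715]), 'gripper_force': 0.0, 'width': 0.08700600788474544}
```

View pics/scene0.png

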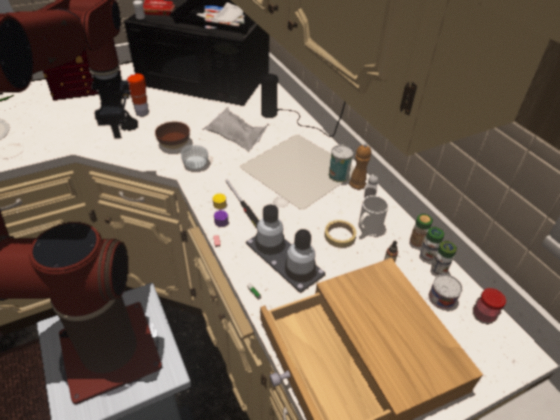

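View pics/top0.png

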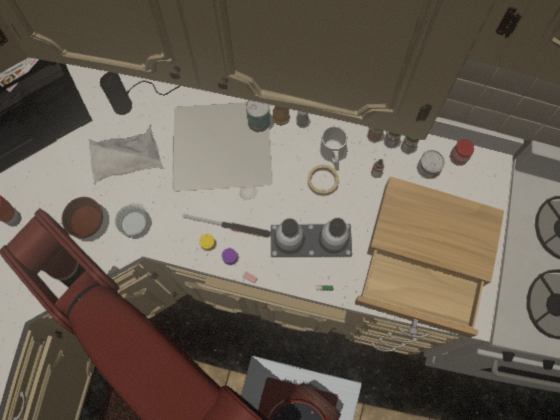

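Run:
```python
import cv2,numpy as np
s=cv2.imread("pics/scene0.png");t=cv2.imread("pics/top0.png")
a=cv2.resize(s[170:300,200:330],(600,600),interpolation=cv2.INTER_CUBIC)[:, :390] if 0 else cv2.resize(s[170:300,210:340],(400,400),interpolation=cv2.INTER_CUBIC)
b=cv2.resize(t[180:280,175:375],(800,400),interpolation=cv2.INTER_CUBIC)
g=lambda x:np.uint8(255*(x/255.)**.6)
c=np.zeros((600,800,3),np.uint8); 
c[:300,:300]=g(cv2.resize(s[195:295,235:335],(300,300),interpolation=cv2.INTER_CUBIC))
c[:300,310:610]=g(cv2.resize(s[170:230,215:275],(300,300),interpolation=cv2.INTER_CUBIC))
c[300:,:600]=g(cv2.resize(t[190:270,180:340+0],(600,300),interpolation=cv2.INTER_CUBIC))
c[300:,610:]=g(cv2.resize(t[200:290,310:367],(190,300),interpolation=cv2.INTER_CUBIC))
cv2.imwrite("pics/crop1.png",c)
```

```text
(no output)
```

View pics/crop1.png

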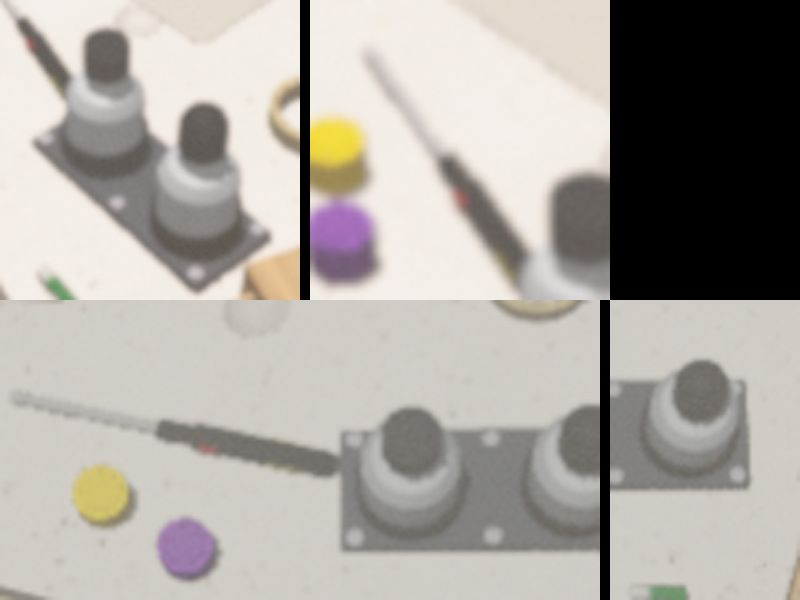

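Crop: the far cap (scene 270,208; top 290,227) has a flat top, and the near one (scene 303,235; top 337,227) is rounded. Purple (top 230,256) and yellow (207,241) are decoys. The lighter runs from (184,216) to (270,234) in top, with its tail at the rack.

Run:
```python
from h import *
import pickle
S=pickle.load(open("scene0.pkl","rb"));T=pickle.load(open("top0.pkl","rb"))
p=lambda *a:print(*[np.round(x,4) if not isinstance(x,str) else x for x in a])
p("rack corners",*[at_z(T,c,.012)[:2] for c in [(270.9,224.7),(270.9,256.4),(351.4,224),(351.4,256.4)]])
p("flat top tri",*tri(T,(290,226.3),S,(270.4,208.5)), at_z(T,(290,226.3),.152),at_z(S,(270.4,208.5),.152))
p("dome top tri",*tri(T,(337.5,225.5),S,(303,234)), at_z(T,(337.5,225.5),.165))
p("lighter tip",*tri(T,(183.7,215.9),S,(227,180.6)),at_z(T,(183.7,215.9),.008))
p("body start",*tri(T,(222.7,224.4),S,(242.6,201.6)),at_z(T,(222.7,224.4),.008))
p("body end",at_z(T,(270.1,233.5),.008))
# unit corners (top z=.085)
p("unit",*[at_z(T,c,.085)[:2] for c in [(390,180),(503,208),(493,281),(373,249)]])
p("drawer front panel outer",*[at_z(T,c,.073)[:2] for c in [(358,302),(472,331)]])
t=cv2.resize(T["img"][170:345,345:515],(583,600),interpolation=cv2.INTER_CUBIC)
cv2.imwrite("pics/crop2.png",np.uint8(255*(t/255.)**.6))
```

```text
rack corners [0.5322 0.2019] [0.4381 0.1772] [ 0.5935 -0.0305] [ 0.4959 -0.0514]
flat top tri [0.4973 0.1362 0.156 ] 0.0011 [0.498  0.1365 0.152 ] [0.4998 0.14   0.152 ]
dome top tri [0.5308 0.0122 0.1578] 0.0016 [0.5275 0.0126 0.165 ]
lighter tip [0.4961 0.4661 0.0042] 0.0002 [0.4949 0.4651 0.008 ]
body start [0.4994 0.3422 0.0085] 0.0019 [0.4986 0.3424 0.008 ]
body end [0.5063 0.1977 0.008 ]
unit [ 0.7297 -0.1101] [ 0.7291 -0.4615] [ 0.5014 -0.4591] [ 0.5112 -0.1016]
drawer front panel outer [ 0.3565 -0.0929] [ 0.3498 -0.424 ]
```

View pics/crop2.png

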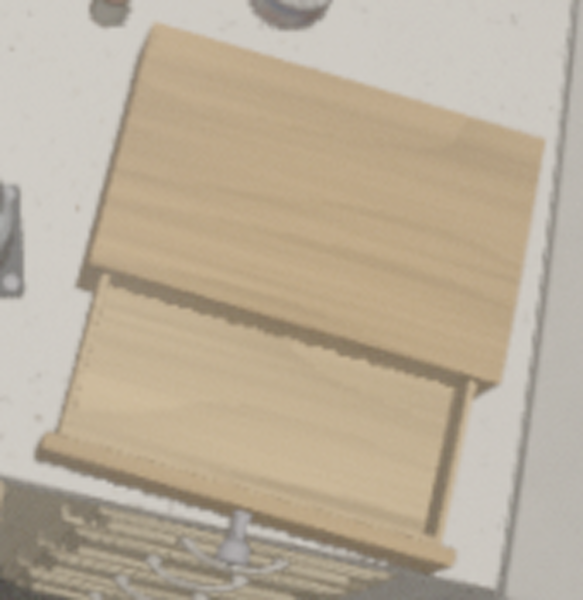

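Run:
```python
from h import *
import pickle
T=pickle.load(open("top0.pkl","rb"));S=pickle.load(open("scene0.pkl","rb"))
q=lambda x,y:(345+x/3.43,170+y/3.43)
for n,z,cs in [("unit",.085,[(152,22),(544,138),(494,384),(90,262)]),("panel inner top",.073,[(50,434),(455,552)]),("panel outer top",.073,[(38,456),(448,570)]),("floor/backwalls",.063,[(108,278),(62,432),(455,388),(428,535)])]:
    print(n,[np.round(at_z(T,q(*c),z)[:2],4) for c in cs])
# scene: unit front-left top corner, panel corners
print([np.round(at_z(S,c,z)[:2],4) for c,z in [((317,271),.085),((392,262),.085),((474,378),.085),((262,312),.073)]])
print(np.round(tri(T,q(152,22),S,(392,262))[0],3),np.round(tri(T,q(90,262),S,(318,272))[0],3),np.round(tri(T,q(38,456),S,(262,312))[0],3))
from scipy.spatial.transform import Rotation as R
s=manip.read_state();print(R.from_quat(s["eef_rot"]).as_matrix().round(3))
```

```text
unit [array([ 0.7405, -0.1061]), array([ 0.7225, -0.4642]), array([ 0.496 , -0.4477]), array([ 0.5174, -0.0953])]
panel inner top [array([ 0.3725, -0.094 ]), array([ 0.3534, -0.4403])]
panel outer top [array([ 0.3527, -0.0883]), array([ 0.3377, -0.4369])]
floor/backwalls [array([ 0.5144, -0.1148]), array([ 0.3785, -0.1041]), array([ 0.4913, -0.4215]), array([ 0.3643, -0.4183])]
[array([ 0.5381, -0.0612]), array([ 0.7344, -0.12  ]), array([ 0.6976, -0.4623]), array([ 0.3584, -0.1063])]
[ 0.749 -0.108  0.065] [ 0.511 -0.093  0.127] [ 0.362 -0.091  0.048]
[[-0.944  0.33  -0.001]
 [ 0.33   0.944 -0.002]
 [ 0.    -0.002 -1.   ]]
```

```bash
python3 -m crank '[[[0,0,0],1,0],[[0,0,0],1,0],[[0,0,0],1,0],[[0,0,0],1,0],[[0,0,0],1,0],[[0,0,0],1,0],[[0,0,0],1,0],[[0,0,0],1,0]]'
python3 -m crank '[[[0,0,0],1,0.1],[[0,0,0],0.9,0.1],[[0,0,0],0,0.1]]'
cat > go.py <<'E'
import sys
from h import *
from scipy.spatial.transform import Rotation as R
# usage: go.py x y z toolY_angle -> units of rows
s=manip.read_state();M=R.from_quat(s["eef_rot"]).as_matrix()
x,y,z,a=map(float,sys.argv[1:5])
ang=np.arctan2(M[1,1],M[0,1]); da=(a-ang+np.pi/2)%np.pi-np.pi/2
d=M.T@(np.array([x,y,z])-s["position"])/.025
print("t",round(s["time"],2),"pos",s["position"].round(4),"toolYang",ang.round(3),"tilt",M[:,2].round(3),"w",s["width"].round(4),"gf",round(s["gripper_force"],1),"q",s["q"].round(2))
print("shift units",d.round(2),"roll units",(-da/.12).round(2))
E
python3 go.py .502 .2915 .25 .042
```

```text
time: 0.9
position: [0.2058, 0.5898, 0.2916]
eef_rot: [0.605, 0.796, -0.001, 0.0]
contact_force: [-0.4, -0.3, 0.7]
width: 0.0441
gripper_force: 0.0
time: 1.2
position: [0.2058, 0.5899, 0.2917]
eef_rot: [0.691, 0.723, -0.0, 0.0]
contact_force: [-0.8, -0.1, -0.6]
width: 0.0476
gripper_force: 0.0Traceback (most recent call last):
  File "go.py", line 9, in <module>
    print("t",round(s["time"],2),"pos",s["position"].round(4),"toolYang",ang.round(3),"tilt",M[:,2].round(3),"w",s["width"].round(4),"gf",round(s["gripper_force"],1),"q",s["q"].round(2))
                                                                                                                 ^^^^^^^^^^^^^^^^
AttributeError: 'float' object has no attribute 'round'
```

```bash
sed -i 's/s\["width"\].round(4)/round(s["width"],4)/' go.py; python3 go.py .502 .2915 .25 .042
```

```text
t 1.2 pos [0.2058 0.5899 0.2917] toolYang 0.046 tilt [-0.    -0.001 -1.   ] w 0.0476 gf 0.0 q [ 1.11  0.22  1.53 -0.    1.39  1.06]
shift units [-12.47  11.28   1.67] roll units 0.03
```

```bash
python3 -m crank '[[[-0.9,0.8,0.1],0,0.1],[[-0.9,0.8,0.1],0,0.1],[[-0.9,0.8,0.1],0,0.1],[[-0.9,0.8,0.1],0,0.1],[[-0.9,0.8,0.1],0,0.1],[[-0.9,0.8,0.1],0,0.1],[[-0.9,0.8,0.1],0,0.1],[[-0.9,0.8,0.1],0,0.1]]' >/dev/null
python3 -m crank '[[[-0.9,0.8,0.1],0,0.1],[[-0.9,0.8,0.1],0,0.1],[[-0.9,0.8,0.1],0,0.1],[[-0.9,0.8,0.1],0,0.1],[[-0.9,0.8,0.1],0,0.1],[[-0.6,0.8,0.1],0,0.1],[[0,0,0],0,0.1],[[0,0,0],0,0.1]]'
python3 go.py .502 .2915 .15 .042
python3 - <<'E'
from h import *
import pickle
T=cam("top","pics/t1.png");S=cam("scene","pics/s1.png")
c=np.zeros((600,600,3),np.uint8)
g=lambda x:np.uint8(255*(x/255.)**.6)
c[:300]=g(cv2.resize(T["img"][180:280,150:350],(600,300),interpolation=cv2.INTER_CUBIC))
c[300:]=g(cv2.resize(S["img"][140:260,150:390],(600,300),interpolation=cv2.INTER_CUBIC))
cv2.imwrite("pics/crop3.png",c)
E
```

```text
time: 2.8
position: [0.5, 0.2958, 0.2568]
eef_rot: [0.69, 0.724, -0.0, -0.0]
contact_force: [-0.5, -0.2, -0.4]
width: 0.0474
gripper_force: 0.0
t 2.8 pos [0.5    0.2958 0.2568] toolYang 0.048 tilt [-0.001 -0.    -1.   ] w 0.0474 gf 0.0 q [0.4  0.14 1.68 0.   1.32 0.35]
shift units [-0.17  0.08  4.27] roll units 0.05
```

View pics/crop3.png

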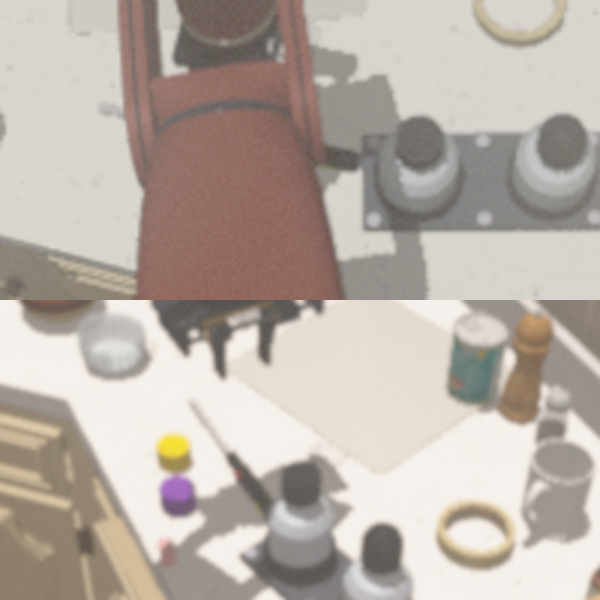

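```bash
python3 -m crank '[[[-0.15,0.1,1],0,0.1],[[0,0,1],0,0.1],[[0,0,1],0,0.1],[[0,0,1],0,0.1],[[0,0,1],0,0.1],[[0,0,0.9],0,0.1],[[0,0,0.7],0,0.1],[[0,0,0.3],0,0.1]]'
python3 -m crank '[[[0,0,0.3],0,0.1],[[0,0,0],0,0.1]]'
python3 go.py .502 .2915 .075 .042
```

```text
time: 3.7
position: [0.5007, 0.2929, 0.0828]
eef_rot: [0.689, 0.724, -0.001, -0.001]
contact_force: [-0.5, 0.0, -0.3]
width: 0.0476
gripper_force: 0.0
time: 3.9
position: [0.5022, 0.2928, 0.0769]
eef_rot: [0.69, 0.724, -0.0, -0.0]
contact_force: [-1.0, -0.8, 0.1]
width: 0.0481
gripper_force: 0.0
t 3.9 pos [0.5022 0.2928 0.0769] toolYang 0.048 tilt [-0.001 -0.    -1.   ] w 0.0481 gf 0.0 q [0.39 0.37 1.79 0.   0.99 0.34]
shift units [-0.05 -0.01  0.08] roll units 0.05
```

```bash
python3 -m crank '[[[0,0,0.1],0,-1],[[0,0,0],0,-1],[[0,0,0],0,-1],[[0,0,0],0,-1],[[0,0,0],0,-1],[[0,0,0],0,-1]]'
python3 -m crank '[[[0,0,-0.6],0,-1],[[0,0,-1],0,-1],[[0,0,-1],0,-1],[[0,0,-1],0,-1],[[0,0,-1],0,-1],[[0,0,-1],0,-1],[[0,0,-1],0,-1],[[0,0,-1],0,-1]]'
python3 go.py .438 -.21 .30 -.06
```

```text
time: 4.5
position: [0.5029, 0.2927, 0.0752]
eef_rot: [0.69, 0.723, 0.0, -0.0]
contact_force: [-1.4, 0.6, 3.0]
width: 0.0216
gripper_force: 29.8
time: 5.3
position: [0.5026, 0.2921, 0.2667]
eef_rot: [0.69, 0.724, 0.0, 0.0]
contact_force: [0.6, 0.1, -0.7]
width: 0.0216
gripper_force: 29.8
t 5.3 pos [0.5026 0.2921 0.2667] toolYang 0.047 tilt [ 0.001 -0.    -1.   ] w 0.0216 gf 29.8 q [ 0.39  0.14  1.67 -0.    1.33  0.34]
shift units [-19.94  -3.52  -1.33] roll units 0.89
```

```bash
python3 go.py .436 -.307 .29 -.06; python3 -m crank '[[[-0.6,-0.1,-0.5],0.9,-1],[[-1,-0.1,-0.5],0,-1],[[-1,-0.1,0],0,-1],[[-1,-0.1,0],0,-1],[[-1,-0.1,0],0,-1],[[-1,-0.1,0],0,-1],[[-1,-0.1,0],0,-1],[[-1,-0.1,0],0,-1]]' >/dev/null; python3 -m crank '[[[-1,-0.1,0],0,-1],[[-1,-0.1,0],0,-1],[[-1,-0.1,0],0,-1],[[-1,-0.1,0],0,-1],[[-1,-0.1,0],0,-1],[[-1,-0.1,0],0,-1],[[-1,-0.1,0],0,-1],[[-1,-0.1,0],0,-1]]'; python3 go.py .436 -.307 .29 -.06
```

```text
t 5.3 pos [0.5026 0.2921 0.2667] toolYang 0.047 tilt [ 0.001 -0.    -1.   ] w 0.0216 gf 29.8 q [ 0.39  0.14  1.67 -0.    1.33  0.34]
shift units [-23.81  -3.79  -0.93] roll units 0.89
time: 6.9
position: [0.4401, -0.0958, 0.2906]
eef_rot: [0.728, 0.685, -0.0, 0.001]
contact_force: [-0.4, -0.2, -1.5]
width: 0.0218
gripper_force: 29.8
t 6.9 pos [ 0.4401 -0.0958  0.2906] toolYang -0.061 tilt [ 0.001 -0.001 -1.   ] w 0.0218 gf 29.8 q [-0.39 -0.21  1.96 -0.    1.39 -0.33]
shift units [-8.44  0.35  0.03] roll units -0.01
```

```bash
python3 -m crank '[[[-1,0,0],0,-1],[[-1,0,0],0,-1],[[-1,0,0],0,-1],[[-1,0.1,0],0,-1],[[-1,0.1,0],0,-1],[[-1,0.1,0],0,-1],[[-1,0,0],0,-1],[[-1,0,0],0,-1]]' >/dev/null;  python3 -m crank '[[[-0.3,0,0.5],0,-1],[[0,0,1],0,-1],[[0,0,1],0,-1],[[0,0,1],0,-1],[[0,0,0],0,-1],[[0,0,0],0,-1]]'; python3 go.py .436 -.307 .099 -.06
python3 - <<'E'
from h import *
T=cam("top","pics/t2.png");S=cam("scene","pics/s2.png")
c=np.zeros((600,800,3),np.uint8)
g=lambda x:np.uint8(255*(x/255.)**.6)
c[:,:390]=g(cv2.resize(T["img"][150:350,340:470],(390,600),interpolation=cv2.INTER_CUBIC))
c[:,400:]=g(cv2.resize(S["img"][180:420,240:400],(400,600),interpolation=cv2.INTER_CUBIC))
cv2.imwrite("pics/crop4.png",c)
E
```

```text
time: 8.3
position: [0.4353, -0.3016, 0.2022]
eef_rot: [0.728, 0.685, -0.0, -0.001]
contact_force: [-0.6, -0.6, -0.9]
width: 0.0215
gripper_force: 29.8
t 8.3 pos [ 0.4353 -0.3016  0.2022] toolYang -0.061 tilt [-0.001  0.001 -1.   ] w 0.0215 gf 29.8 q [-0.75  0.08  1.86  0.    1.2  -0.69]
shift units [-0.22  0.05  4.13] roll units -0.01
```

View pics/crop4.png

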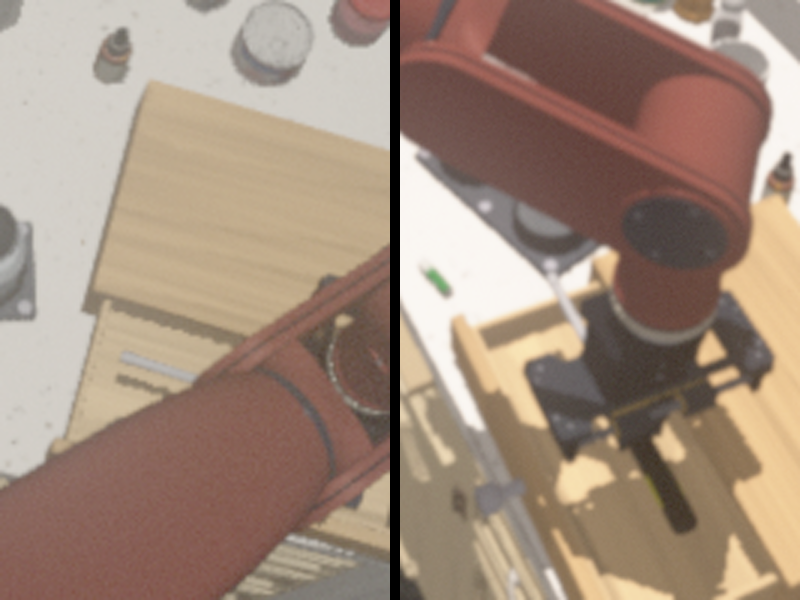

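The lighter hangs level above the open part of the drawer, parallel to it: tip at top (381,269), body end at scene (353,390). I'll lower it.

```bash
python3 -m crank '[[[-0.2,0.05,1],0,-1],[[0,0,1],0,-1],[[0,0,1],0,-1],[[0,0,0.5],0,-1],[[0,0,0.3],0,-1],[[0,0,0.3],0,-1],[[0,0,0],0,-1]]'; python3 go.py .436 -.307 .099 -.06
```

```text
time: 9.1
position: [0.4366, -0.3074, 0.0998]
eef_rot: [0.728, 0.685, -0.0, 0.0]
contact_force: [-0.3, -0.3, -0.7]
width: 0.0216
gripper_force: 29.8
t 9.1 pos [ 0.4366 -0.3074  0.0998] toolYang -0.061 tilt [ 0. -0. -1.] w 0.0216 gf 29.8 q [-0.76  0.23  1.91 -0.    1.   -0.7 ]
shift units [ 0.01 -0.03  0.03] roll units -0.01
```

```bash
python3 -m crank '[[[0,0,0.05],0,0],[[0,0,0],0,0],[[0,0,0],0,0],[[0,0,0],0,0],[[0,0,0],0,0]]'; python3 -m crank '[[[0,0,-0.4],0,0],[[0,0,-1],0,0],[[0,0,-1],0,0],[[0,0,-1],0,0],[[0,0,-1],0,0],[[0,0,-1],0,0],[[0,0,-1],0,0],[[0,0,-1],0,0]]'
python3 -m crank '[[[1,0,-0.5],0,1],[[1,0,0],0,1],[[1,0,0],0,1],[[1,0,0],0,1],[[1,0,0],0,1],[[1,0,0],0,1],[[1,0,0],0,1],[[1,0,0],0,1]]'
python3 - <<'E'
from h import *
T=cam("top","pics/t3.png");S=cam("scene","pics/s3.png")
c=np.zeros((600,800,3),np.uint8)
g=lambda x:np.uint8(255*(x/255.)**.6)
c[:,:390]=g(cv2.resize(T["img"][170:350,355:472],(390,600),interpolation=cv2.INTER_CUBIC))
c[:,400:]=g(cv2.resize(S["img"][180:420,240:400],(400,600),interpolation=cv2.INTER_CUBIC))
cv2.imwrite("pics/crop5.png",c)
E
python3 go.py .498 .1375 .3 -.06
```

```text
time: 9.6
position: [0.4366, -0.3075, 0.0988]
eef_rot: [0.728, 0.685, 0.0, 0.0]
contact_force: [0.6, -0.1, 0.1]
width: 0.0425
gripper_force: 0.0
time: 10.4
position: [0.4364, -0.3072, 0.2854]
eef_rot: [0.728, 0.685, 0.0, 0.0]
contact_force: [0.3, -0.3, -0.4]
width: 0.0433
gripper_force: 0.0
time: 11.2
position: [0.4485, -0.1066, 0.2969]
eef_rot: [0.728, 0.685, 0.0, 0.0]
contact_force: [0.5, 0.3, -0.1]
width: 0.0865
gripper_force: 0.0
t 11.3 pos [ 0.4486 -0.1054  0.2968] toolYang -0.058 tilt [ 0.001  0.001 -1.   ] w 0.0868 gf 0.0 q [-0.4  -0.19  1.93  0.    1.4  -0.34]
shift units [ 9.81  1.41 -0.12] roll units 0.02
```

View pics/crop5.png

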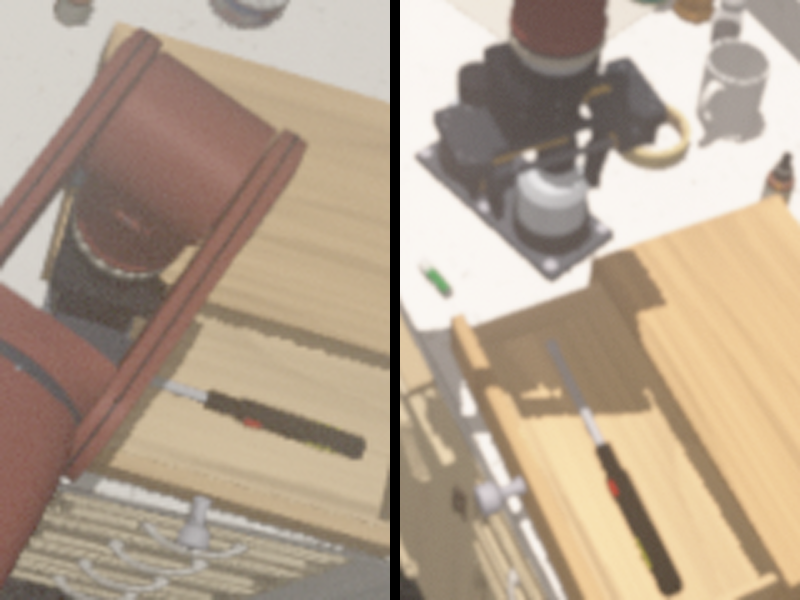

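Lighter lies flat in the drawer (scene 460–510 px, rows 315–415), released. Next, the flat cap at (0.498, 0.137), where the rack geometry and the triangulation agree.

```bash
python3 -m crank '[[[1,0.15,0],0,1],[[1,0.15,0],0,1],[[1,0.15,0],0,1],[[1,0.15,0],0,1],[[1,0.15,0],0,1],[[1,0.15,0],0,1],[[1,0.15,0],0,1],[[1,0.15,0],0,1]]' >/dev/null; python3 -m crank '[[[1,0.15,0],0,1],[[0.8,0.1,0],0,1],[[0,0,0],-1,1],[[0,0,0],-1,1],[[0,0,0],-0.6,1],[[0,0,0],0,1],[[0,0,0],0,1]]'; python3 go.py .498 .1368 .191 .25
```

```text
time: 12.8
position: [0.5, 0.1342, 0.2963]
eef_rot: [0.614, 0.789, 0.0, 0.0]
contact_force: [-0.2, 0.3, -0.1]
width: 0.0868
gripper_force: 0.0
t 12.8 pos [0.5    0.1342 0.2963] toolYang 0.248 tilt [ 0. -0. -1.] w 0.0868 gf 0.0 q [ 0.11 -0.04  1.8  -0.    1.38 -0.14]
shift units [ 0.12 -0.05  4.21] roll units -0.01
```

```bash
python3 -m crank '[[[0.12,-0.05,0.8],0,1],[[0,0,0.8],0,1],[[0,0,0.8],0,1],[[0,0,0.7],0,1],[[0,0,0.6],0,1],[[0,0,0.5],0,1],[[0,0,0],0,1],[[0,0,0],0,1]]'; python3 go.py .498 .1368 .191 .25
python3 - <<'E'
from h import *
T=cam("top","pics/t4.png");S=cam("scene","pics/s4.png")
c=np.zeros((500,800,3),np.uint8)
g=lambda x:np.uint8(255*(x/255.)**.6)
c[:,:390]=g(cv2.resize(T["img"][180:280,260:338],(390,500),interpolation=cv2.INTER_CUBIC))
c[:,400:]=g(cv2.resize(S["img"][175:300,225:325],(400,500),interpolation=cv2.INTER_CUBIC))
cv2.imwrite("pics/crop6.png",c)
E
```

```text
time: 13.6
position: [0.498, 0.1372, 0.1912]
eef_rot: [0.613, 0.79, 0.0, 0.0]
contact_force: [0.2, -0.0, 0.0]
width: 0.0869
gripper_force: 0.0
t 13.6 pos [0.498  0.1372 0.1912] toolYang 0.251 tilt [ 0.  0. -1.] w 0.0869 gf 0.0 q [ 0.12  0.06  1.9   0.    1.18 -0.13]
shift units [-0.02 -0.    0.01] roll units 0.01
```

View pics/crop6.png

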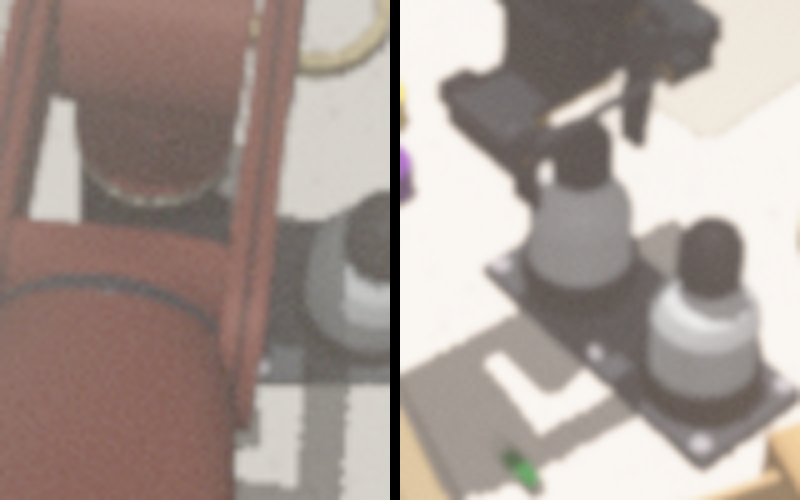

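Fingers straddle the flat cap (right panel, ~582,155), and the domed cap at (712,250) is clear. Closing gently; torque read after each small turn.

```bash
cat > tq.py <<'E'
from h import *
from scipy.spatial.transform import Rotation as R
s=manip.read_state();M=R.from_quat(s["eef_rot"]).as_matrix()
print("t",round(s["time"],2),"ang",round(float(np.arctan2(M[1,1],M[0,1])),4),"Tq",np.round(s["wrist_torque"],2),"F",np.round(s["contact_force"],1),"w",round(s["width"],4),"gf",round(s["gripper_force"],1),"pos",np.round(s["position"],4),"e6",round(float(s["effort"][5]),3),"q6",round(float(s["q"][5]),2))
E
python3 -m crank '[[[0,0,0],0,-1],[[0,0,0],0,-1],[[0,0,0],0,-1],[[0,0,0],0,-1],[[0,0,0],0,-1],[[0,0,0],0,-1]]' >/dev/null; python3 tq.py
python3 -m crank '[[[0,0,0],-0.3,-1],[[0,0,0],0,-1]]' >/dev/null; python3 tq.py
python3 -m crank '[[[0,0,0],-0.3,-1],[[0,0,0],0,-1]]' >/dev/null; python3 tq.py
```

```text
t 14.3 ang 0.251 Tq [-0.1   0.01 -0.02] F [0.4 1.  0.7] w 0.0471 gf 0.2 pos [0.4978 0.1373 0.191 ] e6 -0.0 q6 -0.13
t 14.5 ang 0.2872 Tq [-0.09 -0.68 -0.05] F [ 4.4  0.4 -1.7] w 0.0436 gf 30.0 pos [0.4988 0.1372 0.1914] e6 -0.375 q6 -0.17
t 14.7 ang 0.3224 Tq [-0.09 -0.89 -0.01] F [ 5.8 -0.4 -1.4] w 0.0436 gf 30.0 pos [0.4988 0.1372 0.1915] e6 -0.386 q6 -0.21
```

```bash
python3 -m crank '[[[0,0,0],-0.4,-1],[[0,0,0],0,-1]]' >/dev/null; python3 tq.py
python3 -m crank '[[[0,0,0],-0.4,-1],[[0,0,0],0,-1]]' >/dev/null; python3 tq.py
```

```text
t 14.9 ang 0.3706 Tq [-0.16 -0.85 -0.05] F [ 5.7 -0.7 -0.9] w 0.0436 gf 30.0 pos [0.4989 0.1371 0.1915] e6 -0.448 q6 -0.25
t 15.1 ang 0.4185 Tq [-0.27 -1.04 -0.07] F [ 5.8 -1.2 -2. ] w 0.0443 gf 30.0 pos [0.4991 0.137  0.1916] e6 -0.476 q6 -0.3
```

```bash
python3 -m crank '[[[0,0,0],0.7,-1],[[0,0,0],0.7,-1],[[0,0,0],0,-1]]' >/dev/null; python3 tq.py
python3 -m crank '[[[0,0,0],0.5,-1],[[0,0,0],0,-1]]' >/dev/null; python3 tq.py
python3 -m crank '[[[0,0,0],0.5,-1],[[0,0,0],0,-1]]' >/dev/null; python3 tq.py
python3 -m crank '[[[0,0,0],0.5,-1],[[0,0,0],0,-1]]' >/dev/null; python3 tq.py
```

```text
t 15.4 ang 0.2483 Tq [ 0.35 -0.82  0.01] F [ 4.8  1.1 -0.7] w 0.0438 gf 30.0 pos [0.4986 0.1377 0.1915] e6 0.824 q6 -0.13
t 15.6 ang 0.1901 Tq [ 0.34 -0.7   0.09] F [ 5.4  2.1 -0.5] w 0.0435 gf 30.0 pos [0.4985 0.1377 0.1915] e6 0.537 q6 -0.07
t 15.8 ang 0.1301 Tq [ 0.36 -0.71  0.03] F [ 4.7  2.  -0.4] w 0.0433 gf 30.0 pos [0.4985 0.1377 0.1915] e6 0.535 q6 -0.01
t 16.0 ang 0.0701 Tq [ 0.39 -0.69  0.04] F [ 5.1  2.  -0.5] w 0.0439 gf 30.0 pos [0.4984 0.1378 0.1914] e6 0.537 q6 0.05
```

```bash
for i in 1 2 3; do python3 -m crank '[[[0,0,0],0.5,-1],[[0,0,0],0,-1]]' >/dev/null; python3 tq.py; done
```

```text
t 16.2 ang 0.0106 Tq [ 0.35 -0.75  0.04] F [ 5.3  2.4 -0.5] w 0.044 gf 30.0 pos [0.4984 0.1377 0.1914] e6 0.573 q6 0.11
t 16.4 ang -0.0489 Tq [ 0.35 -0.77  0.01] F [ 5.4  2.  -0.4] w 0.0435 gf 30.0 pos [0.4983 0.1375 0.1913] e6 0.531 q6 0.17
t 16.6 ang -0.1087 Tq [ 0.31 -0.75  0.04] F [4.8 2.5 0.7] w 0.0436 gf 30.0 pos [0.4982 0.1375 0.1913] e6 0.528 q6 0.23
```

```bash
python3 -m crank '[[[0,0,0],0.5,-1],[[0,0,0],0.5,-1],[[0,0,0],0,-1]]' >/dev/null; python3 tq.py
python3 -m crank '[[[0,0,0],0.5,-1],[[0,0,0],0.5,-1],[[0,0,0],0.5,-1],[[0,0,0],0,-1]]' >/dev/null; python3 tq.py
```

```text
t 16.9 ang -0.2287 Tq [ 0.41 -0.62  0.03] F [4.4 3.  0.1] w 0.0438 gf 30.0 pos [0.4981 0.1376 0.1912] e6 0.572 q6 0.34
t 17.3 ang -0.4077 Tq [ 0.37 -0.58  0.01] F [ 3.7  2.2 -0.3] w 0.0437 gf 30.0 pos [0.4979 0.1375 0.1911] e6 0.652 q6 0.52
```

```bash
python3 -m crank '[[[0,0,0],0.8,-1],[[0,0,0],0.8,-1],[[0,0,0],0.8,-1],[[0,0,0],0,-1]]' >/dev/null; python3 tq.py
python3 -m crank '[[[0,0,0],0.8,-1],[[0,0,0],0.8,-1],[[0,0,0],0.8,-1],[[0,0,0],0.8,-1],[[0,0,0],0.8,-1],[[0,0,0],0,-1]]' >/dev/null; python3 tq.py
```

```text
t 17.7 ang -0.6953 Tq [ 0.41 -0.38  0.02] F [4.1 3.  0.6] w 0.0435 gf 30.0 pos [0.4978 0.1374 0.1911] e6 1.012 q6 0.81
t 18.3 ang -1.1738 Tq [ 0.61 -0.16  0.03] F [1.  5.  2.2] w 0.0438 gf 30.0 pos [0.4976 0.1376 0.1911] e6 1.012 q6 1.29
```

```bash
python3 -m crank '[[[0,0,0],0,-1],[[0,0,0],0,-1]]' >/dev/null; python3 tq.py
python3 -m crank '[[[0,0,-0.1],0,-1],[[0,0,0],0,-1]]' >/dev/null; python3 tq.py
```

```text
t 18.5 ang -1.1736 Tq [ 0.79 -0.03  0.07] F [0.7 4.8 2.2] w 0.0438 gf 30.0 pos [0.4976 0.1375 0.1911] e6 -0.039 q6 1.29
t 18.7 ang -1.1745 Tq [ 0.75 -0.37  0.05] F [ 3.   5.  -0.7] w 0.0437 gf 30.0 pos [0.4977 0.1374 0.193 ] e6 0.022 q6 1.29
```

```bash
python3 -m crank '[[[0,0,-0.1],0,-1],[[0,0,0],0,-1]]' >/dev/null; python3 tq.py
python3 -m crank '[[[0,0,-0.1],0,-1],[[0,0,0],0,-1]]' >/dev/null; python3 tq.py
```

```text
t 18.9 ang -1.1745 Tq [ 0.77 -0.46  0.08] F [ 2.8  5.4 -3. ] w 0.0436 gf 30.0 pos [0.4977 0.1374 0.1954] e6 0.016 q6 1.29
t 19.1 ang -1.1745 Tq [ 0.78 -0.44 -0.05] F [ 4.1  4.8 -2.7] w 0.0437 gf 30.0 pos [0.4977 0.1374 0.1978] e6 0.015 q6 1.29
```

```bash
python3 -m crank '[[[0,0,-0.3],0,-1],[[0,0,-0.3],0,-1],[[0,0,-0.3],0,-1],[[0,0,-0.5],0,-1],[[0,0,-0.5],0,-1],[[0,0,-0.5],0,-1],[[0,0,-0.5],0,-1],[[0,0,-0.4],0,-1]]' >/dev/null; python3 tq.py
python3 -m crank '[[[0,0,0],0,-1],[[0,0,0],0,-1],[[0,0,0],0,-1],[[0,0,0],0,-1],[[0,0,0],0,-1]]'>/dev/null; python3 tq.py;  python3 - <<'E'
from h import *
T=cam("top","pics/t5.png");S=cam("scene","pics/s5.png")
g=lambda x:np.uint8(255*(x/255.)**.6)
cv2.imwrite("pics/crop7.png",g(cv2.resize(S["img"][140:420,220:440],(471,600),interpolation=cv2.INTER_CUBIC)))
E
```

```text
t 19.9 ang -1.1769 Tq [-0.07  0.17  0.02] F [ 0.8  0.7 -0.3] w 0.0434 gf 30.0 pos [0.4981 0.1373 0.2827] e6 -0.003 q6 1.29
t 20.4 ang -1.177 Tq [-0.09  0.12  0.  ] F [ 0.5  0.5 -0.4] w 0.0438 gf 30.0 pos [0.4976 0.1372 0.2804] e6 -0.0 q6 1.29
```

View pics/crop7.png

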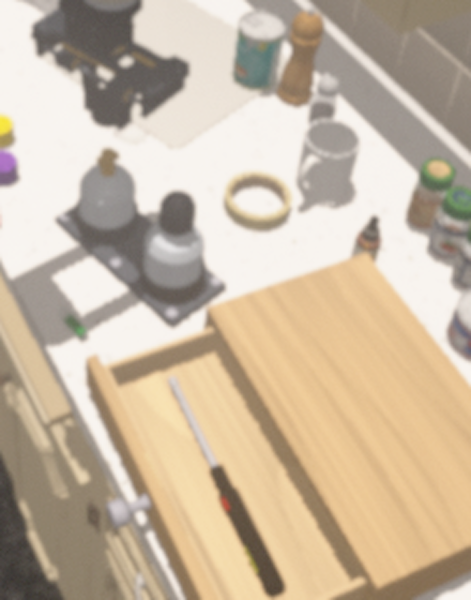

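The picture shows the bare brass neck at (110,157) and the cap in the gripper. The domed cap (177,212) is in place and the lighter is flat in the drawer. Cap underside is at about 0.21 m.

```bash
python3 -c "
from bench import manip
print(manip.job_done())"
```

```text
the job is handed in; nothing more can be done
None
```

The job is handed in: the lighter lies flat and released in the drawer. The flat cap came off clockwise (reverse thread) and is held still about 9 cm above its seat, and the domed cap is still on its cylinder. The hand-in gave no verdict, so a pass is not confirmed.

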